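Park the cutter of the wrap dispenser for a roll change

TASK

Open the long steel wrap dispenser on the table: swing its latch lever round to its stop, then lift the lid up to about upright so that it stays open. Then pinch the knob of the cutter slide inside, draw it along its rail until it clicks into the notch (do not run on past the notch towards the end of the rail) and finish while still holding the knob there, fingers closed on it, so that I can change the roll. Leave the mugs, canister and the other things on the table where they are.

Things in the scene. Friction and masses are not known exactly. Their poses are not given: they have to be found in the camera images.
- case: The wrap dispenser: a steel case 120 (x) by 340 (y) by 85 mm high, 4 mm walls, fixed; origin at the centre of its underside. Its x points away from the robot (yaw up to 0.25 rad), y along its length, z up; near/far mean its -x/+x. Inside, a roll (top 45 mm up) lies in the far half, and the slide's rail runs along y, 26 mm near of the middle.
- latch (a joint): Flat latch lever at the near rim on an upright pivot. 0 = nose over the lid, locking it; grows counter-clockwise seen from above to the stop at 1.6 rad. The lid is free from about 1.2; swing past 1.4. Starts at 0 to 0.2. Stays where left; takes about 1 N at the pin.
- latch_pin (a point): On the latch's upright round steel pin (14 mm diameter), by which it is swung: its top is 14 mm above this point, the arm it stands on 14 mm below, the shut lid's top 25 mm below. 116 mm above the table, 45 mm from the pivot; at joint 0 it lies to case +y of the pivot and swings towards case -x.
- latch_pivot (a point): Point on the latch's upright pivot axis, at the height of latch_pin (116 mm above the table).
- lid (a joint): Lid hinge. 0 = shut, 1.57 = upright, stop at 1.9 rad. Stiff: it stays at any angle; lifting takes about 2 N at the knob.
- lid_knob (a point): Centre of the black ball knob (22 mm diameter) on a 10 mm stem that sticks out level 30 mm beyond the lid's near edge; 88 mm above the table when shut, 150 mm from the hinge line. Pinched across case y from above, it turns between the fingers as the lid swings (pinch gently), so the gripper can keep pointing down. Lid 6 mm thick.
- lid_hinge (a point): Point on the lid's hinge line (along case y, at the far rim, 88 mm above the table), level along y with the knob.
- slide (a joint): Cutter slide's travel along the rail towards case +y: 0 = one end, 0.20 m = end stop. Starts at 0 to 0.05. About 1 N of drag.
- slide_knob (a point): Centre of the slide's upright black knob: 16 (case x) by 20 (case y) by 34 mm high, this point half-way up, 63 mm above the table; the knob's foot stands on the slide's flat carriage, whose top is 17 mm below this point. Case walls end 22 mm above this point; fingers closing along case y have room on both sides.
- notch (a point): Where the knob's centre (slide_knob) stands when the slide's spring ball sits in the notch between two ridges of a steel clip beside the rail. Axes as the case. Set anew each time, 0.12 to 0.17 m along the travel. The first ridge is met 16 mm before it; crossing a ridge takes 4 to 6 N; within about 5 mm of it a freed slide is drawn in and centred to about 1 mm.
- mug_side: Glass mug, 76 mm across, 90 mm high, beside the case's -y end; origin under its foot. Leave alone.
- mug_back: Glass mug, 76 mm across, 90 mm high, at the back of the table. Leave alone.
- canister: Closed white ceramic canister, 100 mm across, 130 mm high, on the right. Leave alone.
- shaker: Small steel shaker, 38 mm across, 70 mm high, beside the case's +y end. Leave alone.
- spice_jar: Spice jar, 42 mm across, 85 mm high, behind the case. Leave alone.
- board: Wooden board 260 by 160 mm, 16 mm thick, with two crispbread rounds, on the left of the table. Leave alone.
- spoon: Steel spoon lying in front of the case. Leave alone.

How it is judged:
On the way, in this order (a step that is already met when the one before it is completed fails the run):
1. the latch lever is swung free (value of joint latch above 1.3 rad), for 0.2 s.
2. the lid is opened (value of joint lid above 1.35 rad), for 0.2 s.
3. the slide stands in the notch (y of slide_knob in the frame of notch between -0.004 and 0.004 m), for 0.2 s.
At the end, for the whole second after the job is handed in: The latch is swung free (over 1.2 rad), the lid stands open (over 1.3 rad), the slide is at rest within 3 mm of the notch, and the fingers still hold its knob with more than 6 N (value of joint latch above 1.2 rad and value of joint lid above 1.3 rad and y of slide_knob in the frame of notch between -0.003 and 0.003 m and velocity of joint slide between -0.005 and 0.005 m/s and contact force between the fingers and slide above 6 N); the arm keeps its last pose, push and grip.
It fails at once if the slide is run more than 12 mm past the notch (y of slide_knob in the frame of notch above 0.012 m).
It fails at once if a bystander is pushed away by more than 25 mm (distance of any of mug_side, mug_back, canister, shaker, spice_jar, board, spoon from where it was at the start of the episode above 0.025 m).
It also fails if it takes over 64 s, if anything falls off the work surface, if the arm or the gripper's body presses on something with over 40 N, if the wrist force passes 120 N, or if a joint passes its speed limit or range.

ROBOT

A 6-joint arm with a two-finger parallel gripper is mounted at the origin on the work surface. World frame = base frame: x ahead of the robot, y to its left, z up, the work surface at z = 0. Lengths are in m, angles in rad, forces in N, time in s.
With the tool pointing down it reaches from about 0.325 to 0.925 m from the base axis. Payload 3.1 kg.
Tool frame: the origin (TCP) lies midway between the tips of the shut fingers; the grasp point (between the pads) lies 19 mm behind it; z points along the fingers, y is the line along which they close (so a half turn about z gives the same grasp; the last joint's range is limited). The gripper opens to 85 mm and grips with 20 to 120 N. Pads are 22 mm wide; open, the fingers measure 114 mm over their backs; the gripper's body (76 mm by 85 mm) begins 54 mm behind the grasp point. The pads swing forward as they close: fully open they stand 13 mm farther back than shut.
Start: joints at [1.14, 0.217, 1.613, -0, 1.311, -0.112], TCP at [0.196, 0.594, 0.231] pointing down, gripper open.
Joint ranges: [-2.75, 2.75], [-0.78, 2.1], [0.31, 2.55], [-1.13, 4.27], [0.13, 2.63], [-2.58, 2.58]. Speed limits (rad/s): [2.79, 2.79, 3.14, 3.14, 3.14, 3.14].

INTERFACE

Orientations are given as a unit quaternion [x, y, z, w].
In Python, from rig import manip gives the robot as it stands.
- The arm moves only by the shell command python3 -m jog 'ROWS' [FORCE]. ROWS is JSON, one flat list of numbers, 7 for each row, row after row: the turn, a rotation vector about the tool's x, y, z in rad, then the shift along the tool's x, y, z in cm, then the closure in counts, from 0 (fully open) to 255 (shut). In form: [rx, ry, rz, x, y, z, jaw, rx, ry, rz, x, y, z, jaw, ...]. A call has 1 to 20 rows; each row is the pose to reach, as a shift and turn from the pose commanded when the call began, along the tool's axes at that moment; what a row does not reach only later rows make up. A row lasts 1/10 s, in which the tool goes at most 50 mm and 8.59 degrees, less where a joint would pass 70% of its speed; a pose out of reach is approached as far as the arm can. A call with a gripper value outside its range is refused whole. The fingers move at their own pace and stop on an object; FORCE is the grip in N (left out, the last holds). Time passes only in rows, so rows that repeat a pose let the fingers close. It gives the time, the measured TCP pose, the force, the opening and the grip force at its end, in the units of the state.
- manip.get_state(): the state, without advancing time (a new reading comes with each control period).
- manip.grab_frame(name): name is "scene" or "top" or "wrist"; returns a dict with "frame" (480x640x3 uint8, blue, green, red), "fx", "fy", "cx", "cy" (pixels), "world_to_cam" (4x4, takes a point from world to camera coordinates). Camera axes: x right, y up, looking along -z (the intrinsics and any distortion apply to the point x, -y, -z); pixel columns grow to the right and rows downward; lengths in m; the calibration is good to about 2 mm. A picture is of the moment at which its call begins. There is no depth.
- manip.job_done(): hands the job in; it is judged then, once.
Trained networks look in the newest picture that a camera, given by its name, has taken for a name from the list of things; names that differ only in an ending like _2 or _b are one class to them, and where a whole thing is asked for, a point or a joint stands for the part that bears it (a point fixed in the world has none). Each returns a list of dicts, best first, with "p" (0 to 1); they miss things now and then, are a little off and sometimes report something else, mostly with a low value. They report only what shows in the picture. A call takes as long as a camera call.
- manip.boxes_of(camera, query): "position" ([row, column] in pixels, amid what is visible of it).
- manip.mark_of(camera, query): "position" ([row, column] in pixels: a listed point, or the origin of a listed thing).
The state is a dict: "time_s": time; "joints": joint angles; "joint_velocities": joint speeds; "tau": joint torques, N m; "tcp_pos": TCP position; "tool_rot": TCP orientation; "contact_force": force on the tool from outside, world axes, zero at the start; "wrist_torque": the same for the moment, N m; "grip_width": finger opening in m; "grip_force": force on a finger pad.
Only numpy, scipy, OpenCV 4.12 (cv2) and the standard library are available. Lean on these libraries where they do the work, as an engineer would, in place of code of your own. Each camera call takes 0.05 s, during which the arm holds its last target. There are 200 camera calls.

## Working session

There is one attempt and no reset: what is moved stays moved. The work goes in short steps, Python scripts to look and compute and a shell command to move; the robot and the scene stay as the last step left them, time stands still between calls to the robot, and variables do not carry over. Pictures are saved under pics/ and viewed, at most 10 in all, crops included, and the job is handed in when it is done.

```bash
mkdir -p pics && cat > h.py <<'E'
import numpy as np, cv2
from rig import manip
from scipy.spatial.transform import Rotation as R
def ray(f,p):
    r,c=p; T=np.array(f["world_to_cam"]); 
    d=np.array([(c-f["cx"])/f["fx"],-(r-f["cy"])/f["fy"],-1.0])
    Rm=T[:3,:3]; o=-Rm.T@T[:3,3]; return o,Rm.T@d
def atz(f,p,z):
    o,d=ray(f,p); return o+d*(z-o[2])/d[2]
def proj(f,P):
    T=np.array(f["world_to_cam"]); q=T[:3,:3]@P+T[:3,3]
    return [f["cy"]-f["fy"]*q[1]/-q[2], f["cx"]+f["fx"]*q[0]/-q[2]]
def totool(P):
    "shift in cm in tool axes from TCP to world point P"
    s=manip.get_state(); return R.from_quat(s["tool_rot"]).inv().apply(np.array(P)-s["tcp_pos"])*100
E
python3 - <<'E'
from h import *
s=manip.get_state(); print(s["tcp_pos"],s["tool_rot"],s["time_s"],R.from_quat(s["tool_rot"]).as_matrix().round(3))
z=dict(latch_pin=.116,latch_pivot=.116,lid_knob=.088,lid_hinge=.088,case=0,slide_knob=.063,notch=.063,mug_side=0,shaker=0)
for cam in ("top","scene"):
    f=manip.grab_frame(cam); cv2.imwrite(f"pics/{cam}0.png",f["frame"])
    for n in z:
        for m in manip.mark_of(cam,n)[:2]: print(cam,n,np.round(m["position"],1),round(m["p"],2),atz(f,m["position"],z[n]).round(4))
E
```

```text
[0.19553097 0.59276662 0.22996448] [ 1.58738166e-01  9.87319980e-01 -1.16027747e-03 -3.25367571e-04] 0.0 [[-0.95   0.313 -0.001]
 [ 0.313  0.95  -0.002]
 [ 0.    -0.002 -1.   ]]
top latch_pin [280.5 348.4] 0.65 [0.5112 0.0179 0.116 ]
top latch_pivot [275.8 362.8] 0.65 [ 0.5242 -0.021   0.116 ]
top lid_knob [286.5 301.4] 0.81 [0.4938 0.1464 0.088 ]
top lid_knob [253.1 322. ] 0.22 [0.5867 0.0903 0.088 ]
top lid_hinge [228.1 292.3] 0.93 [0.656  0.1739 0.088 ]
top case [252.  322.7] 0.7 [0.5957 0.0893 0.    ]
top slide_knob [284.3 298.7] 0.72 [0.4998 0.1554 0.063 ]
top slide_knob [275.7 362.7] 0.57 [ 0.5255 -0.0246  0.063 ]
top mug_side [249.4 408.4] 0.87 [ 0.6055 -0.1644  0.    ]
top shaker [269.5 248.9] 0.68 [0.5422 0.3068 0.    ]
scene latch_pin [211.9 323.3] 0.77 [0.5139 0.0202 0.116 ]
scene latch_pivot [206.7 307.8] 0.61 [ 0.5186 -0.0202  0.116 ]
scene lid_knob [237.1 374.7] 0.9 [0.5002 0.1535 0.088 ]
scene lid_knob [233.6 245.9] 0.63 [ 0.6442 -0.1188  0.088 ]
scene lid_hinge [283.2 350.5] 0.57 [0.6415 0.1634 0.088 ]
scene case [272.9 335.1] 0.83 [0.5861 0.0952 0.    ]
scene mug_side [235.3 245.7] 0.84 [ 0.6009 -0.1612  0.    ]
scene shaker [297.8 423.1] 0.76 [0.5428 0.312  0.    ]
```

View pics/top0.png

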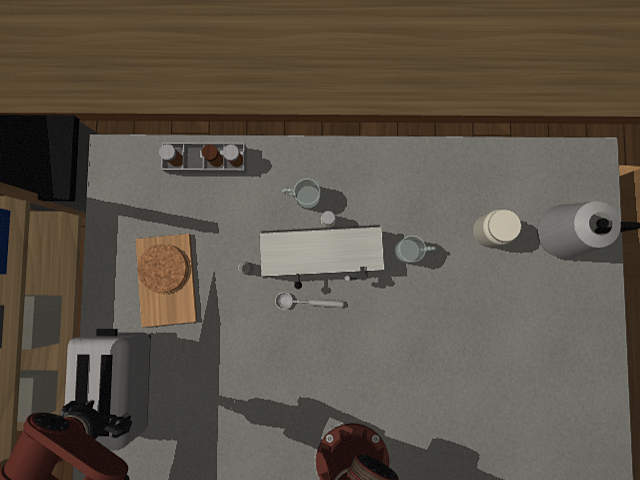

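View pics/scene0.png

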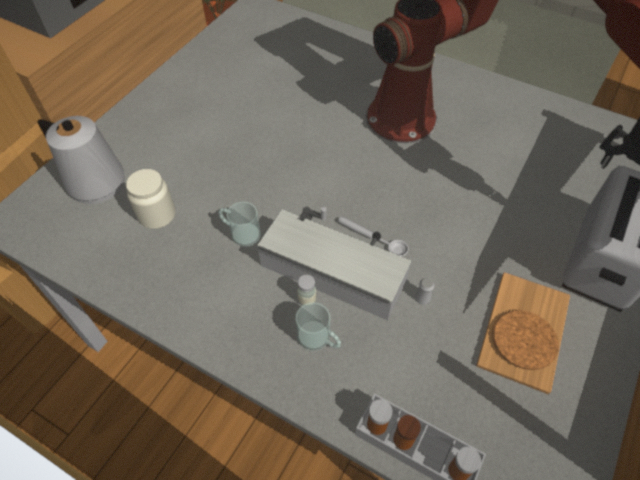

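```bash
python3 - <<'E'
from h import *
f=manip.grab_frame("top")
c=[atz(f,p,.091)[:2] for p in ((232.5,260.5),(227,382),(271,384),(276.5,261.5))]
print(np.round(c,4)); 
for a,b in((0,1),(3,2)):
    d=c[a]-c[b]; print(np.linalg.norm(d),-np.arctan2(d[0],d[1]))
print(np.mean(c,0))
g=cv2.cvtColor(f["frame"],cv2.COLOR_BGR2GRAY)[215:290,245:400]
m=(g>150).astype(np.uint8); n,l,s,_=cv2.connectedComponentsWithStats(m); i=1+s[1:,4].argmax()
ys,xs=np.where(l==i); r=cv2.boxPoints(cv2.minAreaRect(np.c_[xs,ys].astype(np.float32)))+[245,215]
P=np.array([atz(f,(q[1],q[0]),.091)[:2] for q in r]); print(P.round(4),P.mean(0))
s=manip.get_state(); print(totool([.5125,.019,.2]), R.from_quat(s["tool_rot"]).as_euler('zyx'))
E
```

```text
[[ 0.6426  0.262 ]
 [ 0.6607 -0.0761]
 [ 0.5384 -0.0814]
 [ 0.5204  0.2568]]
0.3385498961807203 0.053358133699925314
0.33866265554524744 0.05293255892721088
[0.59051482 0.09033658]
[[ 0.6396  0.2665]
 [ 0.6608 -0.0733]
 [ 0.5426 -0.0794]
 [ 0.5217  0.2578]] [0.59118646 0.09287875]
[-48.07388202 -44.6343764    3.13074361] [-2.82280310e+00  3.03914080e-05 -3.14155955e+00]
```

```bash
python3 -m jog '[0,0,-0.373,-48,-44.6,2.5,100, 0,0,-0.373,-48,-44.6,2.5,100, 0,0,-0.373,-48,-44.6,2.5,100, 0,0,-0.373,-48,-44.6,2.5,100, 0,0,-0.373,-48,-44.6,2.5,100, 0,0,-0.373,-48,-44.6,2.5,100, 0,0,-0.373,-48,-44.6,2.5,100, 0,0,-0.373,-48,-44.6,2.5,100, 0,0,-0.373,-48,-44.6,2.5,100, 0,0,-0.373,-48,-44.6,2.5,100, 0,0,-0.373,-48,-44.6,2.5,100, 0,0,-0.373,-48,-44.6,2.5,100, 0,0,-0.373,-48,-44.6,2.5,100, 0,0,-0.373,-48,-44.6,2.5,100, 0,0,-0.373,-48,-44.6,2.5,100, 0,0,-0.373,-48,-44.6,2.5,100, 0,0,-0.373,-48,-44.6,2.5,100]' 20 && python3 - <<'E'
from h import *
f=manip.grab_frame("wrist"); cv2.imwrite("pics/w1.png",f["frame"])
for n,z in dict(latch_pin=.116,latch_pivot=.116,lid_knob=.088).items():
    for m in manip.mark_of("wrist",n)[:2]: p=atz(f,m["position"],z);print(n,np.round(m["position"],1),round(m["p"],2),p.round(4),totool(p).round(2))
E
```

```text
time_s: 2.75
tcp_pos: [0.5112, 0.021, 0.2062]
tool_rot: [-0.028, 1.0, 0.0, -0.0]
contact_force: [0.4, -0.5, 0.2]
grip_width: 0.0517
grip_force: 0.0
latch_pin [251.7 315.9] 0.91 [0.5167 0.0212 0.116 ] [-0.54 -0.01  9.03]
latch_pin [284.7 377.8] 0.29 [0.539  0.0661 0.116 ] [-3.02  4.35  9.03]
latch_pivot [257.4 245.4] 0.84 [ 0.5236 -0.0269  0.116 ] [-0.95 -4.83  9.04]
lid_knob [223.7 495.8] 0.95 [0.4974 0.1544 0.088 ] [ 0.66 13.43 11.84]
```

View pics/w1.png

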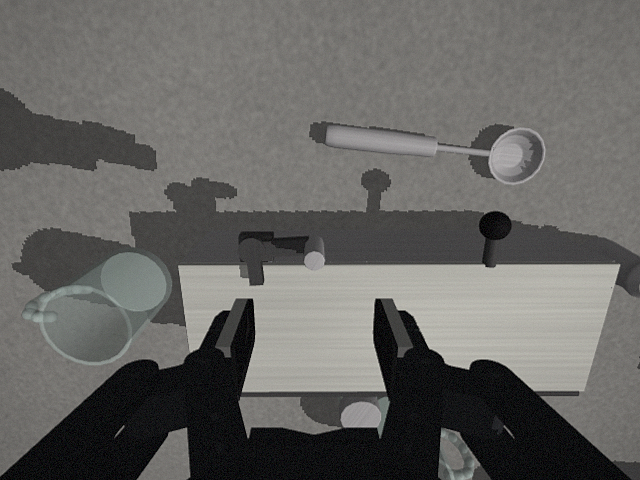

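```bash
python3 -m jog '[0,0,0,-0.5,0,3,100, 0,0,0,-0.5,0,6,100, 0,0,0,-0.5,0,8.5,100, 0,0,0,-0.5,0,9.8,100, 0,0,0,-0.5,0,9.8,150, 0,0,0,-0.5,0,9.8,255, 0,0,0,-0.5,0,9.8,255, 0,0,0,-0.5,0,9.8,255, 0,0,0,-0.5,0,9.8,255]' 20; python3 - <<'E'
from h import *
s=manip.get_state(); p=s["tcp_pos"]; Rt=R.from_quat(s["tool_rot"])
for th0,pv in ((0.15,None),):
    a=np.arctan2(-(p[0]-.5225),p[1]+.0245); print(a, np.hypot(p[0]-.5225,p[1]+.0245))
    c=p+.045*np.array([np.sin(.2),-np.cos(.2),0])
    for t in np.arange(.2,1.66,.12): print(Rt.inv().apply(c+.045*np.array([-np.sin(t),np.cos(t),0])-p).round(4)*100)
E
```

```text
time_s: 3.85
tcp_pos: [0.518, 0.0214, 0.11]
tool_rot: [-0.027, 1.0, 0.001, 0.001]
contact_force: [-0.6, 5.4, -0.6]
grip_width: 0.0128
grip_force: 22.1
0.09686658656533488 0.04607808229713668
[0. 0. 0.]
[ 0.53 -0.11 -0.  ]
[ 1.04 -0.28 -0.  ]
[ 1.53 -0.52 -0.01]
[ 1.98 -0.81 -0.01]
[ 2.4  -1.15 -0.01]
[ 2.77 -1.54 -0.01]
[ 3.1  -1.97 -0.02]
[ 3.37 -2.44 -0.02]
[ 3.58 -2.93 -0.02]
[ 3.73 -3.45 -0.02]
[ 3.82 -3.98 -0.02]
[ 3.84 -4.52 -0.02]
```

```bash
python3 -m jog '[0,0,0,0.71,-0.12,0,255, 0,0,0,1.35,-0.34,0,255, 0,0,0,1.95,-0.64,0,255, 0,0,0,2.5,-1.04,0,255, 0,0,0,2.98,-1.51,0,255, 0,0,0,3.39,-2.05,0,255, 0,0,0,3.71,-2.64,0,255, 0,0,0,3.94,-3.28,0,255, 0,0,0,4.07,-3.94,0,255, 0,0,0,4.09,-4.25,0,255, 0,0,0,4.09,-4.25,0,255, 0,0,0,4.09,-4.25,0,255]' 20
```

```text
time_s: 5.05
tcp_pos: [0.4759, -0.0242, 0.1092]
tool_rot: [-0.027, 1.0, 0.001, -0.003]
contact_force: [-7.1, 1.9, 5.2]
grip_width: 0.0133
grip_force: 23.0
```

```bash
python3 -m jog '[0,0,0,4.09,-4.25,0,130, 0,0,0,4.09,-4.25,0,90, 0,0,0,4.09,-4.25,0,90]' >/dev/null; python3 -m jog '[0,0,0,0,0,-4,90, 0,0,0,0,0,-8,60, 0,0,0,-3.2,5,-8,60, 0,0,0,-3.2,10,-8,60, 0,0,0,-3.2,15,-8,60, 0,0,0,-3.2,17.6,-8,60, 0,0,0,-3.2,17.6,-8,60, 0,0,0,-3.2,17.6,-8,60]' && python3 - <<'E'
from h import *
f=manip.grab_frame("wrist"); cv2.imwrite("pics/w2.png",f["frame"])
for n,z in dict(latch_pin=.116,latch_pivot=.116,lid_knob=.088,lid_hinge=.088).items():
    for m in manip.mark_of("wrist",n)[:2]: p=atz(f,m["position"],z);print(n,np.round(m["position"],1),round(m["p"],2),p.round(4),totool(p).round(2))
E
```

```text
time_s: 6.15
tcp_pos: [0.4632, 0.109, 0.1892]
tool_rot: [-0.028, 1.0, -0.0, 0.001]
contact_force: [-0.2, -1.0, -0.4]
grip_width: 0.0652
grip_force: 0.0
latch_pin [262.6 102.9] 0.9 [ 0.4778 -0.0268  0.116 ] [ -0.75 -13.49   7.28]
latch_pivot [322.2 114. ] 0.63 [ 0.5214 -0.0249  0.116 ] [ -5.14 -13.5    7.27]
lid_knob [285.  373.7] 0.95 [0.4968 0.1535 0.088 ] [-3.64  4.47 10.06]
```

View pics/w2.png

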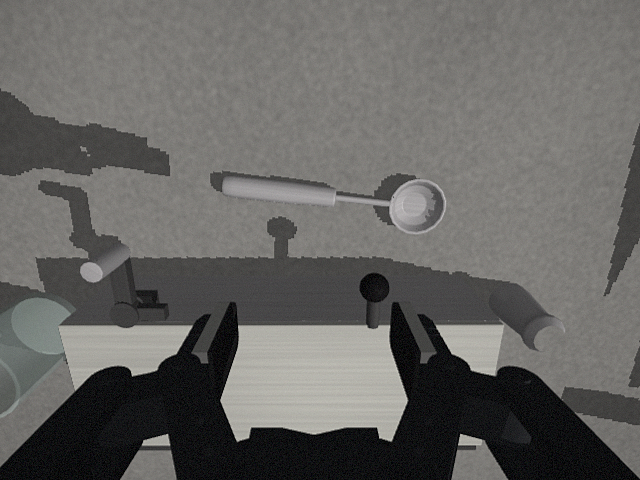

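```bash
python3 -m jog '[0,0,0,-3.6,4.5,3,80, 0,0,0,-3.6,4.5,6,80, 0,0,0,-3.6,4.5,9,80, 0,0,0,-3.6,4.5,11,80, 0,0,0,-3.6,4.5,11.6,80, 0,0,0,-3.6,4.5,11.6,130, 0,0,0,-3.6,4.5,11.6,255, 0,0,0,-3.6,4.5,11.6,255, 0,0,0,-3.6,4.5,11.6,255, 0,0,0,-3.6,4.5,11.6,255]' 20
```

```text
time_s: 7.4
tcp_pos: [0.4972, 0.1555, 0.074]
tool_rot: [-0.027, 1.0, 0.001, 0.002]
contact_force: [-0.2, 2.6, 3.7]
grip_width: 0.0203
grip_force: 19.8
```

```bash
python3 -m jog '[0,0,0,-0.07,0,-1.5,255, 0,0,0,-0.3,0,-2.98,255, 0,0,0,-0.67,0,-4.43,255, 0,0,0,-1.18,0,-5.84,255, 0,0,0,-1.84,0,-7.19,255, 0,0,0,-2.62,0,-8.47,255, 0,0,0,-3.53,0,-9.66,255, 0,0,0,-4.55,0,-10.76,255]' && python3 -m jog '[0,0,0,-1.13,0,-0.99,255, 0,0,0,-2.35,0,-1.86,255, 0,0,0,-3.65,0,-2.61,255, 0,0,0,-5.01,0,-3.22,255, 0,0,0,-6.44,0,-3.69,255, 0,0,0,-7.9,0,-4.02,255, 0,0,0,-9.39,0,-4.2,255, 0,0,0,-10.4,0,-4.24,255, 0,0,0,-10.4,0,-4.24,255, 0,0,0,-10.4,0,-4.24,255]'
```

```text
time_s: 8.2
tcp_pos: [0.5403, 0.158, 0.1804]
tool_rot: [-0.027, 1.0, 0.001, -0.002]
contact_force: [-1.0, 5.3, -3.3]
grip_width: 0.0204
grip_force: 19.6
time_s: 9.2
tcp_pos: [0.6463, 0.1642, 0.2243]
tool_rot: [-0.027, 1.0, 0.001, 0.001]
contact_force: [-0.3, 5.1, 2.6]
grip_width: 0.0203
grip_force: 20.3
```

```bash
python3 -m jog '[0,0,0,0,0,0,150, 0,0,0,0,0,0,80, 0,0,0,0,0,0,80, 0,0,0,0,0,-3,80, 0,0,0,0,0,-6,80, 0,0,0,5,-3,-6,80, 0,0,0,9.5,-6,-6,80, 0,0,0,9.5,-8,-2,80, 0,0,0,9.5,-8,-2,80, 0,0,0,9.5,-8,-2,80]' && python3 - <<'E'
from h import *
for cam in("wrist","scene","top"):
    f=manip.grab_frame(cam); cv2.imwrite(f"pics/{cam}3.png",f["frame"])
    for n,z in dict(slide_knob=.063,notch=.063,lid_knob=.238).items():
        for m in manip.mark_of(cam,n)[:2]: p=atz(f,m["position"],z);print(cam,n,np.round(m["position"],1),round(m["p"],2),p.round(4),totool(p).round(2))
E
```

```text
time_s: 10.2
tcp_pos: [0.5534, 0.0772, 0.2411]
tool_rot: [-0.026, 1.0, -0.0, -0.001]
contact_force: [0.8, 0.0, 0.8]
grip_width: 0.0582
grip_force: 0.0
wrist notch [225.7 387.2] 0.64 [0.5625 0.1434 0.063 ] [-0.89  6.46 18.13]
wrist lid_knob [461.6 465.8] 0.58 [0.6406 0.1609 0.238 ] [-8.85  7.76  0.66]
scene notch [234.7 243.2] 0.71 [ 0.6366 -0.1355  0.063 ] [ -6.86 -21.81  18.07]
scene notch [234.5 368.6] 0.26 [0.4836 0.1307 0.063 ] [ 6.95  5.61 18.03]
scene lid_knob [244.1 355.9] 0.83 [0.6371 0.1661 0.238 ] [-8.64  8.3   0.53]
top lid_knob [224.9 291.2] 0.78 [0.6464 0.1657 0.238 ] [-9.64  8.24  0.44]
```

View pics/wrist3.png

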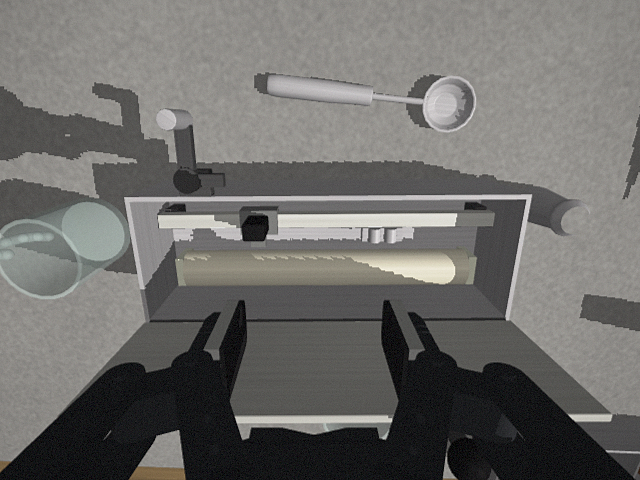

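```bash
python3 - <<'E'
from h import *
f=manip.grab_frame("wrist"); print(np.linalg.inv(np.array(f["world_to_cam"]))[:3,3])
for q,z in (((228,255),.063),((239,255),.08),((238,245),.08),((238,267),.08),((236,383),.035),((236,383),.045)):
    p=atz(f,q,z); print(q,z,p.round(4),totool(p).round(2))
print([(m["position"],m["p"]) for m in manip.boxes_of("wrist","slide_knob")])
cv2.imwrite("pics/w4.png",cv2.resize(f["frame"][190:300,120:540],None,fx=1.9,fy=1.9,interpolation=cv2.INTER_CUBIC))
E
```

```text
[0.47333077 0.07225433 0.38444555]
(228, 255) 0.063 [0.5734 0.0231 0.063 ] [-1.59 -5.59 17.93]
(239, 255) 0.08 [0.5783 0.0257 0.08  ] [-2.09 -5.35 16.23]
(238, 245) 0.08 [0.5778 0.0169 0.08  ] [-2.   -6.23 16.23]
(238, 267) 0.08 [0.5768 0.0363 0.08  ] [-1.99 -4.29 16.23]
(236, 383) 0.035 [0.5835 0.1481 0.035 ] [-3.27  6.84 20.73]
(236, 383) 0.045 [0.5803 0.1459 0.045 ] [-2.95  6.64 19.73]
[([217.8, 260.7], 0.74)]
```

View pics/w4.png

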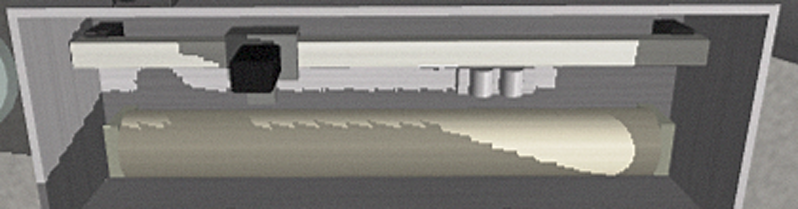

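```bash
python3 -m jog '[0,0,0,-1.25,-5.45,2,80, 0,0,0,-1.25,-5.45,6,80, 0,0,0,-1.25,-5.45,10,80, 0,0,0,-1.25,-5.45,13,80, 0,0,0,-1.25,-5.45,15,80, 0,0,0,-1.25,-5.45,17,80, 0,0,0,-1.25,-5.45,18.5,80, 0,0,0,-1.25,-5.45,19,80, 0,0,0,-1.25,-5.45,19,80]' && python3 -m jog '[0,0,0,0,0,0,130, 0,0,0,0,0,0,255, 0,0,0,0,0,0,255, 0,0,0,0,0,0,255, 0,0,0,0,0,0,255]' 40
```

```text
time_s: 11.8
tcp_pos: [0.5695, 0.0243, 0.0517]
tool_rot: [-0.027, 1.0, 0.0, -0.001]
contact_force: [-0.2, 0.8, 0.1]
grip_width: 0.0586
grip_force: 0.0
time_s: 12.3
tcp_pos: [0.571, 0.0242, 0.0537]
tool_rot: [-0.027, 1.0, -0.0, 0.001]
contact_force: [-1.1, 0.6, 5.9]
grip_width: 0.0193
grip_force: 39.9
```

```bash
python3 -m jog '[0,0,0,0,0.7,0,255, 0,0,0,0,1.7,0,255, 0,0,0,0,2.7,0,255, 0,0,0,0,3.7,0,255, 0,0,0,0,4.7,0,255, 0,0,0,0,5.7,0,255, 0,0,0,0,6.7,0,255, 0,0,0,0,7.5,0,255, 0,0,0,0,8.2,0,255, 0,0,0,0,8.8,0,255, 0,0,0,0,9,0,255, 0,0,0,0,9,0,255, 0,0,0,0,9,0,255]' && python3 - <<'E'
from h import *
f=manip.grab_frame("wrist"); cv2.imwrite("pics/w5.png",cv2.resize(f["frame"][160:460,120:520],None,fx=2,fy=2,interpolation=cv2.INTER_CUBIC))
print(np.linalg.inv(np.array(f["world_to_cam"]))[:3,3])
for n in("notch","slide_knob"):
    for m in manip.mark_of("wrist",n)[:2]: p=atz(f,m["position"],.063);print(n,np.round(m["position"],1),round(m["p"],2),p.round(4),totool(p).round(2))
E
```

```text
time_s: 13.6
tcp_pos: [0.5657, 0.1145, 0.0537]
tool_rot: [-0.027, 1.0, 0.0, 0.001]
contact_force: [-2.2, 1.4, 7.6]
grip_width: 0.0194
grip_force: 40.2
[0.48424528 0.1085923  0.19568224]
slide_knob [319.  317.2] 0.64 [0.5639 0.1143 0.063 ] [ 0.18 -0.01 -0.93]
```

View pics/w5.png

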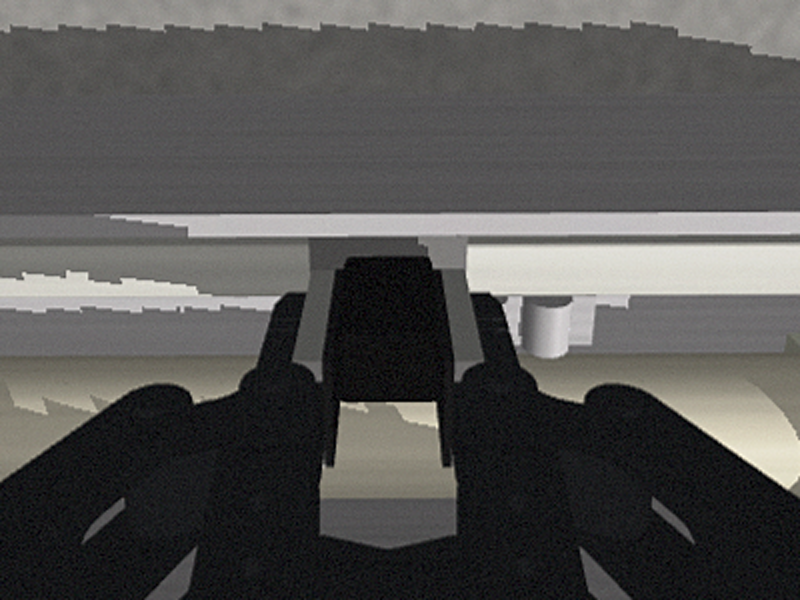

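```bash
python3 - <<'E'
from h import *
f=manip.grab_frame("wrist"); T=np.array(f["world_to_cam"]); Rm=T[:3,:3]
o2,d2=ray(f,(337,394))
g=dict(f); T1=T.copy(); T1[:3,3]=-Rm@np.array([0.47333,0.07225,0.38445]); g["world_to_cam"]=T1   # same orientation, earlier camera position
for r1 in(239,241):
    o1,d1=ray(g,(r1,390)); A=np.c_[d1,-d2]; t=np.linalg.lstsq(A,o2-o1,rcond=None)[0]
    print((o1+t[0]*d1).round(4),(o2+t[1]*d2).round(4))
for z in(.035,.04,.045,.05): print(z,atz(f,(337,394),z).round(4),atz(g,(240,390),z).round(4),"first/mid",atz(g,(240,381.6),z).round(4))
E
```

```text
[0.5844 0.1541 0.0422] [0.5845 0.1534 0.042 ]
[0.5886 0.1559 0.0357] [0.5887 0.1553 0.0356]
0.035 [0.5891 0.1555 0.035 ] [0.5878 0.1559 0.035 ] first/mid [0.5882 0.1474 0.035 ]
0.04 [0.5858 0.154  0.04  ] [0.5861 0.1547 0.04  ] first/mid [0.5866 0.1463 0.04  ]
0.045 [0.5825 0.1526 0.045 ] [0.5845 0.1535 0.045 ] first/mid [0.5849 0.1453 0.045 ]
0.05 [0.5793 0.1511 0.05  ] [0.5829 0.1523 0.05  ] first/mid [0.5833 0.1442 0.05  ]
```

```bash
for i in 1; do python3 -m jog '[0,0,0,0,0.6,0,255, 0,0,0,0,1.1,0,255, 0,0,0,0,1.3,0,255, 0,0,0,0,1.3,0,255]'; python3 -m jog '[0,0,0,0,0.2,0,255, 0,0,0,0,0.4,0,255, 0,0,0,0,0.4,0,255]';python3 -m jog '[0,0,0,0,0.2,0,255, 0,0,0,0,0.4,0,255, 0,0,0,0,0.4,0,255]';python3 -m jog '[0,0,0,0,0.2,0,255, 0,0,0,0,0.3,0,255, 0,0,0,0,0.3,0,255]'; done | grep -v rot
```

```text
time_s: 14.2
tcp_pos: [0.5649, 0.1274, 0.0537]
contact_force: [-1.4, 0.8, 6.6]
grip_width: 0.019
grip_force: 40.2
time_s: 14.5
tcp_pos: [0.5647, 0.1306, 0.0537]
contact_force: [-2.7, -2.2, 7.1]
grip_width: 0.0195
grip_force: 40.3
time_s: 14.8
tcp_pos: [0.5645, 0.1341, 0.0537]
contact_force: [-2.9, -3.1, 7.6]
grip_width: 0.0193
grip_force: 40.3
time_s: 15.1
tcp_pos: [0.5643, 0.1378, 0.0537]
contact_force: [-2.8, -2.0, 7.4]
grip_width: 0.019
grip_force: 40.3
```

```bash
for i in 1; do python3 -m jog '[0,0,0,0,0.1,0,255, 0,0,0,0,0.2,0,255, 0,0,0,0,0.2,0,255]'; python3 -m jog '[0,0,0,0,0.1,0,255, 0,0,0,0,0.2,0,255, 0,0,0,0,0.2,0,255]';python3 -m jog '[0,0,0,0,0.1,0,255, 0,0,0,0,0.15,0,255, 0,0,0,0,0.15,0,255]'; done | egrep 'time|pos|contact'
```

```text
time_s: 15.4
tcp_pos: [0.5642, 0.1403, 0.0538]
contact_force: [-1.9, 1.1, 7.6]
time_s: 15.7
tcp_pos: [0.564, 0.1428, 0.0537]
contact_force: [-2.8, 1.2, 6.9]
time_s: 16.0
tcp_pos: [0.5639, 0.1446, 0.0537]
contact_force: [-2.5, 2.5, 6.8]
```

```bash
cat > look.py <<'E'
from h import *; import sys
f=manip.grab_frame("wrist"); np.save(sys.argv[1],f["frame"])
print(manip.get_state()["tcp_pos"])
E
python3 look.py a.npy; python3 -m jog '[0,0,0,0,0,0,190, 0,0,0,0,0,0,165, 0,0,0,0,0,0,165, 0,0,0,0,0,0,165, 0,0,0,0,0,0,165]' 20|egrep 'pos|cont|width'; python3 look.py b.npy; python3 - <<'E'
import numpy as np,cv2
a,b=np.load('a.npy'),np.load('b.npy')
cv2.imwrite('pics/ab.png',np.vstack([cv2.resize(i[270:370,220:420],None,fx=3,fy=3,interpolation=cv2.INTER_CUBIC) for i in(a,b)]))
g=[cv2.cvtColor(i,cv2.COLOR_BGR2GRAY) for i in(a,b)]
for r in(282,286,290): print([list(x[r,262:370:1]) and (np.argsort(-abs(np.diff(x[r,262:370].astype(int))))[:4]+262).tolist() for x in g])
E
```

```text
[0.5639066  0.14461729 0.05374281]
tcp_pos: [0.5631, 0.1432, 0.0518]
contact_force: [0.1, -0.8, 0.2]
grip_width: 0.0303
[0.56322593 0.14326052 0.05193908]
[[330, 273, 353, 352], [345, 342, 287, 359]]
[[353, 336, 352, 274], [345, 359, 279, 280]]
[[335, 352, 292, 274], [359, 350, 280, 279]]
```

View pics/ab.png

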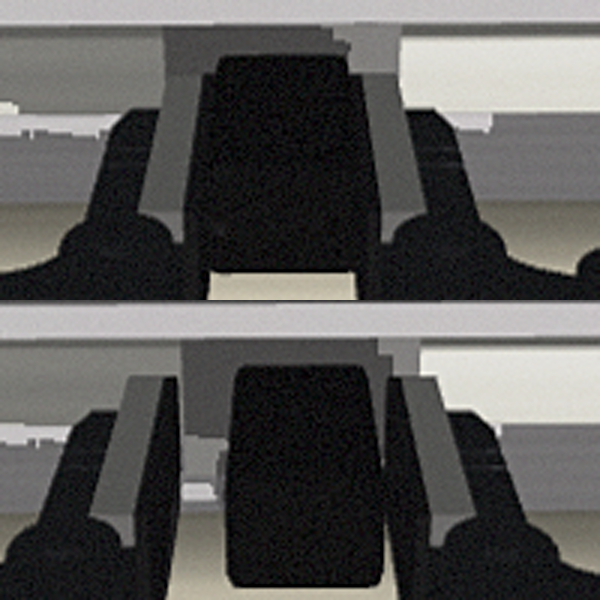

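```bash
python3 - <<'E'
from h import *
f=manip.grab_frame("wrist")
print((atz(f,(286,359),.046)-atz(f,(286,353),.046)), atz(f,(286,(359+280)/2),.046), totool(atz(f,(286,(359+280)/2),.046)))
E
```

```text
[-0.00014731  0.00268964  0.        ] [0.55364183 0.14376567 0.046     ] [0.96033505 0.09807665 0.60144211]
```

```bash
python3 -m jog '[0,0,0,0,0.26,0,165, 0,0,0,0,0.26,0,165, 0,0,0,0,0.26,0,165]' 20|egrep 'pos|cont|width'; python3 look.py c.npy;  python3 -m jog '[0,0,0,0,0,0,190, 0,0,0,0,0,0,200, 0,0,0,0,0,0,215, 0,0,0,0,0,0,255, 0,0,0,0,0,0,255, 0,0,0,0,0,0,255, 0,0,0,0,0,0,255]' 25; python3 look.py d.npy; python3 - <<'E'
import numpy as np,cv2
for n in 'bcd':
    g=cv2.cvtColor(np.load(n+'.npy'),cv2.COLOR_BGR2GRAY).astype(int)
    print(n,[(265+np.argmax(abs(np.diff(g[r,265:300]))),340+np.argmax(abs(np.diff(g[r,340:375])))) for r in(284,287,290)])
E
```

```text
tcp_pos: [0.5633, 0.1462, 0.0523]
contact_force: [-0.9, -0.1, 0.3]
grip_width: 0.0303
[0.56334142 0.14619395 0.05232598]
time_s: 17.7
tcp_pos: [0.5633, 0.1461, 0.0524]
tool_rot: [-0.027, 1.0, -0.0, -0.0]
contact_force: [-0.4, 1.7, 1.2]
grip_width: 0.0192
grip_force: 25.1
[0.56332248 0.14611043 0.05237315]
b [(np.int64(279), np.int64(345)), (np.int64(279), np.int64(359)), (np.int64(280), np.int64(359))]
c [(np.int64(273), np.int64(344)), (np.int64(273), np.int64(352)), (np.int64(273), np.int64(352))]
d [(np.int64(273), np.int64(353)), (np.int64(273), np.int64(353)), (np.int64(273), np.int64(353))]
```

```bash
python3 - <<'E'
from h import *
for cam in("top","scene"):
    f=manip.grab_frame(cam)
    for n,z in(("lid_knob",.238),("latch_pin",.116)):
        for m in manip.mark_of(cam,n)[:1]: print(cam,n,round(m["p"],2),atz(f,m["position"],z).round(3))
print(manip.get_state()["grip_force"]); print(manip.job_done())
E
```

```text
top lid_knob 0.74 [0.643 0.17  0.238]
top latch_pin 0.62 [ 0.478 -0.022  0.116]
scene lid_knob 0.64 [0.635 0.162 0.238]
scene latch_pin 0.45 [ 0.469 -0.028  0.116]
25.136271715164185
the job is handed in; nothing more can be done
None
```

I handed the job in at about 18 s on the robot's clock: latch swung to its stop, lid standing upright, and the slide in the notch with the fingers holding its knob at about 25 N; the hand-in returned no verdict.

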